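Cull the broken shoe trees into the rack's bin

TASK

Two of the five wooden shoe trees on the low rack are broken: one is snapped off short, one has half its toe chipped away. Slide those two along the deck and over its edge into the open bin, without picking them up, then fold the flap down fully shut over the bin. Leave the three whole trees, the brush and everything else where they are.

Things in the scene. Friction and masses are not known exactly. Their poses are not given: they have to be found in the camera images.
- rack: Low grey sheet-metal shoe rack, fixed: a flat rimless deck, and in front of it, on the robot's side, an open-topped bin. Origin: at ledge level below the middle of the deck's front edge (where deck and bin meet); x points away from the bin across the deck, y along the rack, z up. Deck: x 0 to 165 mm, y -210 to 210 mm, top at z = 140 mm.
- bin (a point): Middle of the bin's floor (rack x = -69, z = 12 mm). Inside, the bin spans rack x -136 to 0 mm, y -206 to 206 mm; its wall tops are level with the deck, z = 140 mm. Axes as the rack's.
- deck (a point): Middle of the row on the deck top (rack x = 66, y = 0, z = 140 mm). Six things lie side by side along the rack's y in any order at 64 mm pitch, five shoe trees and a brush, each pointing along the rack's x within about 3 degrees, their origins within 8 mm of this line.
- flap (a joint): Hinge angle (rad) of the bin's metal flap: 414 mm wide, 138 mm from hinge to free edge, 3 mm thick, 8 mm rolled bar at the edge, 0.4 kg. Hinge along rack y at rack x = -140, z = 142 mm. 0 = closed, level over the bin; pi/2 upright; more leans to the robot. Starts upright within 0.3; range 0 to 2. Stiff: stays where left, about 4 N at the edge moves it.
- flap_edge (a point): Middle of the flap's free edge, 138 mm from the hinge.
- tree_short: Wooden child's shoe tree on the deck, toe towards the bin: rounded forepart, narrow stem, square heel. Odd: snapped off behind the forepart, no heel; only an 8 mm stub of stem (18 mm wide, 4 to 24 mm above the deck) is left: 70 mm long, 42 wide, 32 high. Origin: underside, on the stem's centre line, 57 mm behind the toe tip; x from toe to heel, z up. Its stub ends at x = +13 mm. 0.07 to 0.14 kg.
- tree_chipped: Wooden child's shoe tree on the deck, toe towards the bin: rounded forepart, narrow stem, square heel. Odd: the +y half of its toe has broken away, the front 48 mm is only 21 mm wide, on the -y side; stem and heel whole; 114 mm long, 34 high. Origin: underside, on the stem's centre line, 57 mm behind the toe tip; x from toe to heel, z up. Heel end flat at x = +57 mm, 32 mm wide. 0.08 to 0.15 kg.
- tree_good_a: Wooden child's shoe tree on the deck, toe towards the bin: rounded forepart, narrow stem, square heel. Whole: 114 mm long, 42 mm wide (heel 32 mm), 34 mm high (forepart 32, stem 24), flat at the heel end (x = +57 mm). Origin: underside, on the stem's centre line, 57 mm behind the toe tip; x from toe to heel, z up. 0.14 kg. To be left alone.
- tree_good_b: Wooden child's shoe tree on the deck, toe towards the bin: rounded forepart, narrow stem, square heel. Whole: 114 mm long, 42 mm wide (heel 32 mm), 34 mm high (forepart 32, stem 24), flat at the heel end (x = +57 mm). Origin: underside, on the stem's centre line, 57 mm behind the toe tip; x from toe to heel, z up. 0.14 kg. To be left alone.
- tree_good_c: Wooden child's shoe tree on the deck, toe towards the bin: rounded forepart, narrow stem, square heel. Whole: 114 mm long, 42 mm wide (heel 32 mm), 34 mm high (forepart 32, stem 24), flat at the heel end (x = +57 mm). Origin: underside, on the stem's centre line, 57 mm behind the toe tip; x from toe to heel, z up. 0.14 kg. To be left alone.
- brush: Hard bristle brush lying bristles down on the deck among the trees: 112 mm long, 42 mm wide, 34 mm high, wooden back on a black bristle block. Origin: centre of its underside. To be left alone.
- tin: Closed tin of shoe polish, 76 mm across, 28 mm high, on the ledge. Origin: centre of underside. Bystander.
- horn: Black plastic shoe horn, 186 mm long, up to 36 mm wide and 8 mm thick, flat on the ledge. Origin: underside, near its middle. Bystander.
- clog_l: Grey moulded clog, 218 mm long, 90 mm wide, 65 mm high, on the ledge. Origin: underside, near its middle. Bystander.
- dressing: White bottle of shoe dressing, 52 mm across, 130 mm tall. Origin: centre of underside. Bystander.
- cup: White mug, 72 mm across, 85 mm tall. Origin: centre of underside. Bystander.
Things that resemble listed ones, but are neither listed nor needed, are in the scene too. What is shaped like the tree_short but black or turquoise is not meant.

How it is judged (in metres and radians):
On the way, in this order (a step that is already met when the one before it is completed fails the run):
1. both broken trees lie in the bin, the flap still open (x of tree_short in the frame of rack between -0.14 and -0.002 m and z of each of tree_short, tree_chipped in the frame of rack below 0.115 m and y of tree_short in the frame of rack between -0.21 and 0.21 m and x of tree_chipped in the frame of rack between -0.14 and -0.002 m and y of tree_chipped in the frame of rack between -0.21 and 0.21 m and linear speed of each of tree_short, tree_chipped below 0.02 m/s and value of joint flap above 0.6 rad), for 0.2 s.
2. the flap is shut (value of joint flap below 0.07 rad), for 0.2 s.
At the end, for the whole second after the job is handed in: Both broken trees (short and chipped) lie at rest in the bin, their origins inside its walls and below 115 mm above the ledge (25 mm under the rim); the flap is shut to within 0.07 rad (about 9 mm at its edge); the three whole trees and the brush are within 20 mm of where they were (x of tree_short in the frame of rack between -0.14 and -0.002 m and z of each of tree_short, tree_chipped in the frame of rack below 0.115 m and y of tree_short in the frame of rack between -0.21 and 0.21 m and x of tree_chipped in the frame of rack between -0.14 and -0.002 m and y of tree_chipped in the frame of rack between -0.21 and 0.21 m and linear speed of each of tree_short, tree_chipped below 0.02 m/s and value of joint flap below 0.07 rad and distance of each of tree_good_a, tree_good_b, tree_good_c, brush from where it was at the start of the episode below 0.02 m); the robot touches nothing.
It fails at once if a whole tree or the brush is moved more than 20 mm (distance of any of tree_good_a, tree_good_b, tree_good_c, brush from where it was at the start of the episode above 0.02 m).
It fails at once if a broken tree is picked up (its origin more than 40 mm above the deck) (height (world z) of any of tree_short, tree_chipped above 0.18 m).
It fails at once if a bystander on the ledge is moved more than 30 mm (distance of any of tin, horn, clog_l, dressing, cup from where it was at the start of the episode above 0.03 m).
It also fails if it takes over 64 s, if anything falls off the work surface, if the arm or the gripper's body presses on something with over 40 N, if the wrist force passes 120 N, or if a joint passes its speed limit or range.

ROBOT

A 6-joint arm with a two-finger parallel gripper is mounted at the origin on the work surface. World frame = base frame: x ahead of the robot, y to its left, z up, the work surface at z = 0. Lengths are in mm, angles in rad, forces in N, time in s.
With the tool pointing down it reaches from about 275 to 750 mm from the base axis. Payload 10.2 kg.
Tool frame: the origin (TCP) lies at the very end of the fingers, on their centre line; the grasp point (between the pads) lies 19 mm behind it; z points along the fingers, y is the line along which they close (so a half turn about z gives the same grasp; the last joint's range is limited). The gripper opens to 85 mm and grips with 20 to 120 N. Pads are 22 mm wide; open, the fingers measure 114 mm over their backs; the gripper's body (76 mm by 85 mm) begins 54 mm behind the grasp point. The pads swing forward as they close: fully open they stand 13 mm farther back than shut.
Start: joints at [1.008, 0.313, 1.498, -0, 1.331, -0.223], TCP at [174.995, 494.983, 231.294] pointing down, gripper open.
Joint ranges: [-2.94, 2.94], [-0.97, 2.17], [0.19, 2.56], [-1.23, 4.37], [0.02, 3.11], [-2.88, 2.88]. Speed limits (rad/s): [2.39, 2.39, 3.01, 3.14, 3.14, 3.14].

INTERFACE

Orientations are given as a unit quaternion [w, x, y, z].
In Python, from rig import * gives the robot as it stands. The module is installed in compiled form; this text tells all that it offers.
- The arm moves only by the shell command python3 -m crank 'ROWS' [FORCE]. ROWS is JSON, a list that holds one entry, the list of rows, each a list of 7 numbers: the shift along the tool's x, y, z in units of 25 mm (1.0 is 25 mm), then the turn, a rotation vector about the tool's x, y, z in units of 8 degrees (1.0 is 8 degrees), then the finger opening in mm, from 0 to 85.4. A call has exactly 8 rows; each row shifts and turns the commanded pose from where the row before left it, along the tool's axes as they then stand; what a row does not reach is not made up. A row lasts 1/10 s, in which the tool goes at most 50 mm and 8.59 degrees, less where a joint would pass 70% of its speed; a pose out of reach is approached as far as the arm can. A call is refused whole if a number of a shift passes 1 or a number of a turn 1, either way. A call with a gripper value outside its range is refused whole. The fingers move at their own pace and stop on an object; FORCE is the grip in N (left out, the last holds). Time passes only in rows, so rows that do not move let the fingers close, or fill a call up. It gives the time, the measured TCP pose, the force, the opening and the grip force at its end, in the units of the state.
- sense(): the state, without advancing time (a new reading comes with each control period).
- capture(name): name is "scene" or "side" or "wrist"; returns the picture (384x512x3 uint8, blue, green, red); there is no depth.
- camera_model(name): a dict with "fx", "fy", "cx", "cy" (pixels), "world_from_camera" (4x4, takes a point from camera to world coordinates); the wrist camera has in their place "T_tool_cam" (4x4, takes a point from camera to tool coordinates, whose origin is the TCP and whose axes are the flange's). Camera axes: x right, y up, looking along -z (the intrinsics and any distortion apply to the point x, -y, -z); pixel columns grow to the right and rows downward; lengths in mm; the calibration is good to about 2 mm. A picture is of the moment at which its call begins: read the wrist's pose just before it. camera_model takes no time and is no camera call.
- finish_job(): hands the job in; it is judged then, once.
The state is a dict: "time_s": time; "joints": joint angles; "dq": joint speeds; "tau": joint torques, N m; "eef_pos": TCP position; "ee_rot": TCP orientation; "force": force on the tool from outside, world axes, zero at the start; "wrist_torque": the same for the moment, N m; "grip_width": opening from 0.0 (shut) to 1.0 (fully open); "grip_force": force on a finger pad.
Only numpy, scipy, OpenCV 4.12 (cv2) and the standard library are available. Lean on these libraries where they do the work, as an engineer would, in place of code of your own. Each camera call takes 0.05 s, during which the arm holds its last target. There are 200 camera calls.

## Working session

There is one attempt and no reset: what is moved stays moved. The work goes in short steps, Python scripts to look and compute and a shell command to move; the robot and the scene stay as the last step left them, time stands still between calls to the robot, and variables do not carry over. Pictures are saved under pics/ and viewed, at most 10 in all, crops included, and the job is handed in when it is done.

```bash
mkdir -p pics
python3 - <<'E'
from rig import *
import cv2,numpy as np
s=sense();print(s)
a=capture("scene");b=capture("side")
cv2.imwrite("pics/scene.png",cv2.resize(a,(800,600),interpolation=cv2.INTER_CUBIC));cv2.imwrite("pics/side.png",cv2.resize(b,(800,600),interpolation=cv2.INTER_CUBIC))
for n in("scene","side","wrist"):print(n,camera_model(n))
E
```

```text
{'time_s': 0.0, 'joints': array([ 1.00759650e+00,  3.13420481e-01,  1.49842523e+00,  2.32269214e-05,
        1.33096626e+00, -2.23392397e-01]), 'dq': array([-0.00042664, -0.00142889,  0.00160435, -0.00084564,  0.00073078,
        0.0015184 ]), 'tau': array([ 4.69737079e-04, -4.12266004e+01, -2.59748268e+01, -1.18345897e-04,
        4.03627098e-03, -2.30954191e-05]), 'eef_pos': array([174.85414284, 494.76787038, 230.75463144]), 'ee_rot': array([-2.44061265e-04,  1.69090147e-01,  9.85600401e-01, -5.58790436e-04]), 'force': array([ 0.3852671 , -0.39995798, -0.38036304]), 'wrist_torque': array([-0.03211641,  0.04076358,  0.06832262]), 'grip_force': 0.0, 'grip_width': 1.0021793897395048}
scene {'fx': 378.2500488662523, 'fy': 378.2500488662523, 'cx': 249.96183781573666, 'cy': 189.94211078804932, 'world_from_camera': array([[-8.11461897e-01, -3.93581435e-01,  4.31999124e-01,
         1.24095222e+03],
       [ 5.84225008e-01, -5.64691250e-01,  5.82927896e-01,
         9.15634696e+02],
       [ 1.45165272e-02,  7.25408469e-01,  6.88165550e-01,
         1.17970157e+03],
       [ 0.00000000e+00
[... 299 characters left out ...]
-01,  6.70625112e-01, -7.22339366e-01,
        -1.00106024e+03],
       [-2.14471519e-02,  7.30181173e-01,  6.82916887e-01,
         1.06935417e+03],
       [ 0.00000000e+00,  0.00000000e+00,  0.00000000e+00,
         1.00000000e+00]])}
wrist {'fx': 343.8506402492343, 'fy': 343.8506402492343, 'cx': 262.41086102828035, 'cy': 183.1645584411516, 'T_tool_cam': array([[-8.56739137e-04,  9.53559903e-01,  3.01202219e-01,
         7.62592902e+01],
       [ 9.99999265e-01,  5.58409371e-04,  1.07655821e-03,
        -3.78859856e-01],
       [ 8.58368598e-04,  3.01202920e-01, -9.53559680e-01,
        -1.43202102e+02],
       [ 0.00000000e+00,  0.00000000e+00,  0.00000000e+00,
         1.00000000e+00]])}
```

View pics/scene.png

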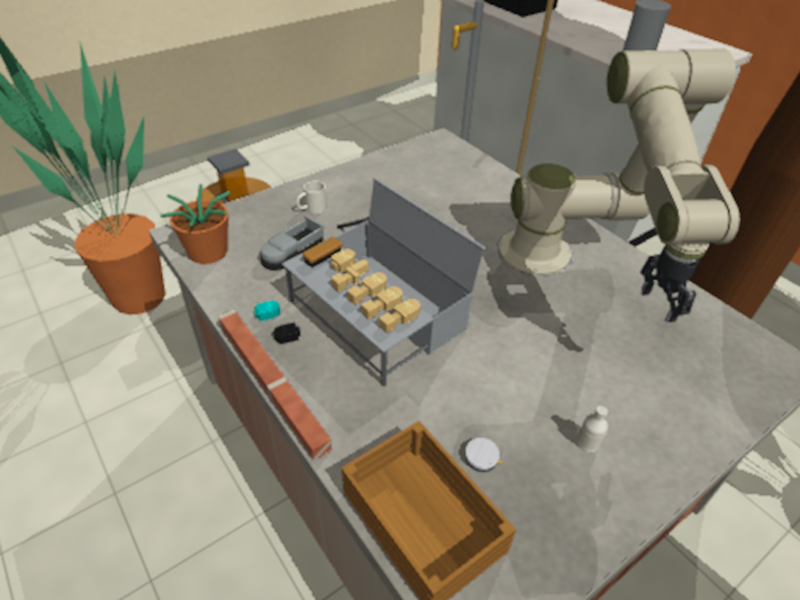

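View pics/side.png

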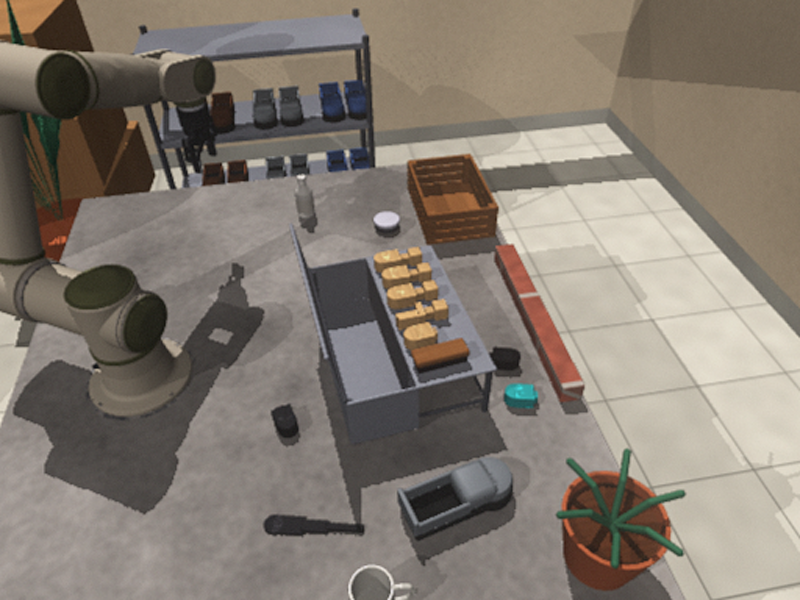

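The row from +y to −y is three whole trees, then the chipped one (side view ~(422,315)), the short one (~(420,335)) and the brush (~(440,354)). The flap stands upright. I'll enlarge both views to pick corners.

Run:
```python
import cv2,numpy as np
from rig import *
a=capture("scene");b=capture("side")
c=a[110:250,170:315]; d=b[150:285,180:325]
cv2.imwrite("pics/c1.png",cv2.resize(c,None,fx=4,fy=4,interpolation=cv2.INTER_CUBIC))
cv2.imwrite("pics/d1.png",cv2.resize(d,None,fx=4,fy=4,interpolation=cv2.INTER_CUBIC))
```

```text
(no output)
```

View pics/c1.png

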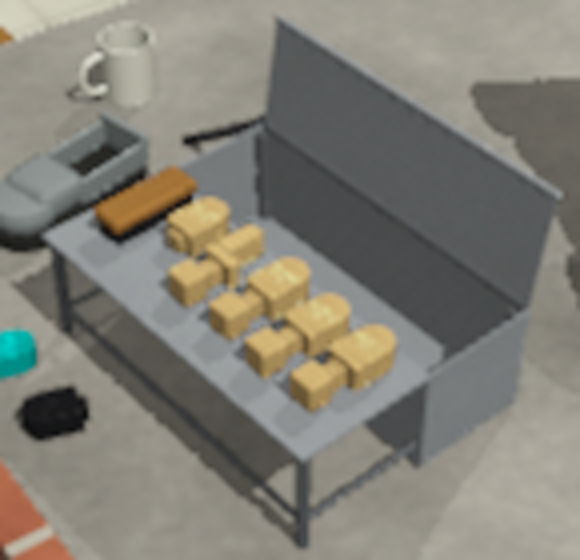

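View pics/d1.png

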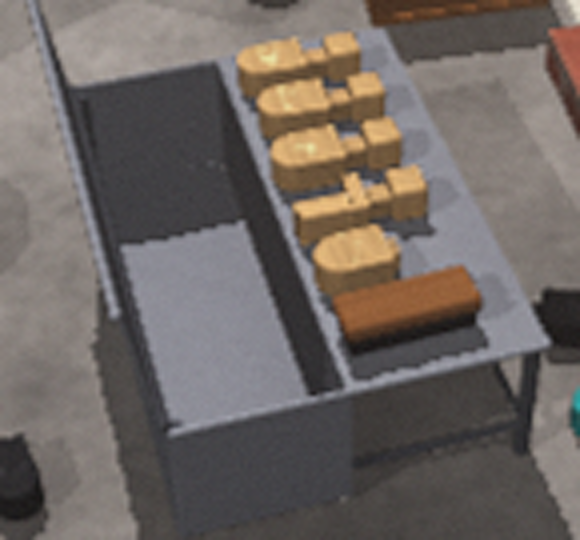

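```bash
cat > h.py <<'E'
import numpy as np
from rig import *
from scipy.optimize import least_squares
def ray(n,uv):
    m=camera_model(n);T=m["world_from_camera"]
    d=T[:3,:3]@np.array([(uv[0]-m["cx"])/m["fx"],-(uv[1]-m["cy"])/m["fy"],-1]);return T[:3,3],d
def hit(n,uv,z):
    o,d=ray(n,uv);return (o+d*(z-o[2])/d[2])[:2]
C=lambda u,v:("scene",(u/4+170,v/4+110)); D=lambda u,v:("side",(u/4+180,v/4+150))
E
python3 - <<'E'
from h import *
P=[(C(302,458),165,210),(C(47,237),165,-210),(D(548,343),165,-210),(D(345,388),0,-210),(D(385,30),165,210),(D(218,65),0,210),(C(525,305),-140,210),(D(172,432),-140,-210)]
W=[hit(*p[0],140) for p in P]
def R(a):return np.array([[np.cos(a),-np.sin(a)],[np.sin(a),np.cos(a)]])
f=lambda q:np.ravel([R(q[2])@[p[1],p[2]]+q[:2]-w for p,w in zip(P,W)])
r=least_squares(f,[500,0,0],loss="soft_l1",f_scale=3);q=r.x;print(q,f(q).reshape(-1,2).round(1))
np.save("rack.npy",q)
inv=lambda w:R(q[2]).T@(w-q[:2])
for nm,p,z in[("ch heel",C(192,270),174),("ch heel",D(406,178),174),("sh fore",C(200,212),172),("sh fore",D(357,245),172),
 ("goodc heel",C(233,305),174),("goodc heel",D(381,133),174),("brush",D(405,302),174),("brush",C(146,200),174),("sh stub end",D(399,268),164),("sh stub end",C(175,234),164),("good1heel",D(342,43),174),("good1heel",C(318,375),174)]:
    w=hit(*p,z);print(nm,p[0],w.round(),inv(w).round(1))
# flap edge: intersect ray with rack plane y=+-207
for p,y in[(C(282,20),-207),(C(558,193),207),(D(32,0),207)]:
    o,d=ray(*p);A=inv(o[:2]);B=R(q[2]).T@d[:2];t=(y-A[1])/B[1];x=A[0]+t*B[0];z=o[2]+t*d[2];print("flap",x,z,np.arctan2(z-142,x+140))
E
```

```text
[566.35208132 -52.57137437  -6.17824033] [[ -0.   -0.5]
 [  2.  -11.4]
 [  2.4  -1.2]
 [  1.1  -4. ]
 [ -1.2   7.5]
 [ -0.8  11.7]
 [ -0.1   5.6]
 [ -4.6  -1.6]]
ch heel scene [672. -68.] [103.7 -26.3]
ch heel side [675. -75.] [105.3 -33.9]
sh fore scene [ 616. -142.] [ 39.5 -94.4]
sh fore side [ 620. -142.] [ 43.7 -94.3]
goodc heel scene [667.  -2.] [105.3  40.1]
goodc heel side [666. -16.] [103.   25.8]
brush side [ 643. -211.] [  59.9 -165.1]
brush scene [ 653. -189.] [  71.5 -144.9]
sh stub end side [ 649. -165.] [  70.2 -120.8]
sh stub end scene [ 651. -135.] [ 75.5 -91.1]
good1heel side [657. 112.] [107.6 154.3]
good1heel scene [655. 123.] [106.2 165.7]
flap -170.77189799501355 264.33432175068344 1.8172232814044431
flap -162.81087453936493 274.5920554211202 1.7411665891268115
flap -160.47475922809082 245.02476588590366 1.766976481229798
```

```bash
python3 -m crank '[[[0,0,-0.7,0,0,-0.4,0],[0,0,-0.7,0,0,-0.4,0],[0,0,-0.7,0,0,-0.4,0],[0,0,-0.7,0,0,-0.4,0],[0,0,-0.7,0,0,-0.4,0],[0,0,-0.7,0,0,-0.4,0],[0,0,-0.7,0,0,-0.4,0],[0,0,-0.7,0,0,-0.4,0]]]'
python3 -m crank '[[[-0.65,-1,0,0,0,0,0],[-0.65,-1,0,0,0,0,0],[-0.65,-1,0,0,0,0,0],[-0.65,-1,0,0,0,0,0],[-0.65,-1,0,0,0,0,0],[-0.65,-1,0,0,0,0,0],[-0.65,-1,0,0,0,0,0],[-0.65,-1,0,0,0,0,0]]]'
```

```text
time_s: 1.0
eef_pos: [174.9, 494.9, 371.8]
ee_rot: [-0.0, -0.055, 0.999, -0.0]
force: [-0.6, 0.5, 0.6]
grip_width: -0.004
grip_force: 0.0
time_s: 1.8
eef_pos: [326.2, 309.0, 371.2]
ee_rot: [-0.0, -0.054, 0.999, -0.0]
force: [-0.4, 0.3, -0.6]
grip_width: 0.001
grip_force: 0.0
```

```bash
python3 -m crank '[[[-0.65,-1,0,0,0,0,0],[-0.65,-1,0,0,0,0,0],[-0.65,-1,0,0,0,0,0],[-0.65,-1,0,0,0,0,0],[-0.65,-1,0,0,0,0,0],[-0.65,-1,0,0,0,0,0],[-0.65,-1,0,0,0,0,0],[-0.65,-1,0,0,0,0,0]]]'
python3 -m crank '[[[-0.65,-1,0,0,0,0,0],[-0.65,-1,0,0,0,0,0],[-0.65,-1,0,0,0,0,0],[-0.65,-1,0,0,0,0,0],[-0.65,-1,0,0,0,0,0],[-0.65,-1,0,0,0,0,0],[-0.65,-1,0,0,0,0,0],[-0.65,-1,0,0,0,0,0]]]'
python3 - <<'E'
from h import *;import cv2
s=sense();print(s["eef_pos"],s["ee_rot"],s["joints"])
np.save("wp.npy",np.r_[s["eef_pos"],s["ee_rot"]]);cv2.imwrite("pics/w1.png",cv2.resize(capture("wrist"),(800,600),interpolation=cv2.INTER_CUBIC))
E
```

```text
time_s: 2.6
eef_pos: [476.8, 124.0, 371.2]
ee_rot: [-0.0, -0.053, 0.999, 0.0]
force: [0.3, 0.7, 0.2]
grip_width: 0.006
grip_force: 0.0
time_s: 3.4
eef_pos: [627.4, -60.9, 371.1]
ee_rot: [-0.0, -0.053, 0.999, 0.0]
force: [0.4, -0.4, 1.2]
grip_width: 0.002
grip_force: 0.0
[627.43592132 -60.93633217 371.05149717] [-2.10385771e-04 -5.34420168e-02  9.98570929e-01  7.87952173e-05] [-2.82372609e-01  5.33107769e-01  8.21797843e-01  1.03573856e-05
  1.78713624e+00 -1.96010169e+00]
```

View pics/w1.png

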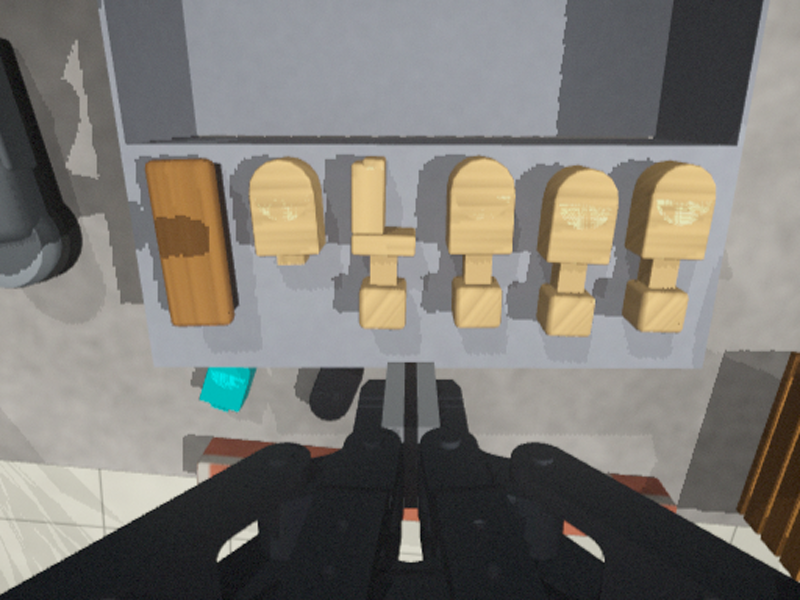

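The wrist view shows, left to right, the brush (190,242), the short tree (285,208; stub end 292,264), the chipped tree (heel top 383,307) and three whole trees. The deck corners are at (153,367), (704,368), (122,143) and (741,145).

Run:
```python
from h import *
from scipy.spatial.transform import Rotation as Ro
m=camera_model("wrist");w=np.load("wp.npy");Rt=Ro.from_quat(w[[4,5,6,3]]).as_matrix();T=m["T_tool_cam"]
o=w[:3]+Rt@T[:3,3]
def hw(u,v,z):
    u,v=(u+.5)/1.5625-.5,(v+.5)/1.5625-.5
    d=Rt@T[:3,:3]@np.array([(u-m["cx"])/m["fx"],-(v-m["cy"])/m["fy"],-1]);return (o+d*(z-o[2])/d[2])[:2]
P=[((153,367),165,-210),((704,368),165,210),((122,143),0,-210),((741,145),0,210)]
R=lambda a:np.array([[np.cos(a),-np.sin(a)],[np.sin(a),np.cos(a)]])
W=[hw(*p[0],140) for p in P]
f=lambda q:np.ravel([R(q[2])@[p[1],p[2]]+q[:2]-x for p,x in zip(P,W)])
q=least_squares(f,[566,-52,.1]).x;print(q,f(q).round(1));np.save("rack.npy",q)
inv=lambda x:R(q[2]).T@(x-q[:2])
for n,u,v,z in[("brush a",183,159,174),("brush b",201,325,174),("short toe",283,158,172),("short L",255,253,172),("short R",323,251,172),("stub end L",278,264,164),("stub end R",308,263,164),("chip heel backL",361,328,174),("chip heel backR",404,327,174),("chip heel frontL",363,284,174),("chip fL",352,235,172),("good heel bL",457,327,174),("good heel bR",501,325,174),("good fore bL",447,254,172),("TCP",0,0,0)]:
    x=hw(u,v,z) if n!="TCP" else w[:2];print(n,inv(x).round(1))
```

```text
[ 5.67545067e+02 -5.38287930e+01  1.03633747e-01] [-0.7  1.2 -0.2 -1.3  0.7 -1.3  0.1  1.4]
brush a [   7.4 -154.8]
brush b [ 117.4 -156.3]
short toe [  6.8 -93.4]
short L [  67.5 -115.9]
short R [ 66.  -71.3]
stub end L [  77.1 -103.4]
stub end R [ 76.3 -83.2]
chip heel backL [119.3 -47.6]
chip heel backR [118.5 -18.4]
chip heel frontL [ 88.  -45.5]
chip fL [ 55.3 -52. ]
good heel bL [118.4  17.7]
good heel bR [116.9  47.5]
good fore bL [67.8  9.9]
TCP [ 58.8 -13.3]
```

```bash
python3 -m crank '[[[-0.84,-0.2,0,0,0,0,0],[-0.84,-0.2,0,0,0,0,0],[-0.84,-0.2,0,0,0,0,0],[-0.84,-0.2,0,0,0,0,0],[0,0,1,0,0,0,0],[0,0,1,0,0,0,0],[0,0,1,0,0,0,0],[0,0,1,0,0,0,0]]]'
python3 -m crank '[[[0,0,0.9,0,0,0,0],[0,0,0.8,0,0,0,0],[0,0,0.8,0,0,0,0],[0,0,0.7,0,0,0,0],[0,0,0.6,0,0,0,0],[0,0,0.5,0,0,0,0],[0,0,0.5,0,0,0,0],[0,0,0.04,0,0,0,0]]]'
python3 - <<'E'
from h import *
s=sense();q=np.load("rack.npy");c,t=np.cos(q[2]),np.sin(q[2]);d=s["eef_pos"][:2]-q[:2];print(c*d[0]+t*d[1],c*d[1]-t*d[0])
E
```

```text
time_s: 4.25
eef_pos: [712.4, -70.7, 269.8]
ee_rot: [-0.0, -0.053, 0.999, 0.0]
force: [0.4, -0.1, 0.4]
grip_width: 0.002
grip_force: 0.0
time_s: 5.05
eef_pos: [711.9, -70.7, 148.3]
ee_rot: [-0.001, -0.053, 0.999, 0.0]
force: [0.3, 0.3, -0.6]
grip_width: -0.003
grip_force: 0.0
141.84358054141927 -31.69597096322864
```

```bash
python3 -m crank '[[[0.3,-0.05,0,0,0,0,0],[0.3,0,0,0,0,0,0],[0.4,0,0,0,0,0,0],[0.4,0,0,0,0,0,0],[0.4,0,0,0,0,0,0],[0.4,0,0,0,0,0,0],[0.4,0,0,0,0,0,0],[0.4,0,0,0,0,0,0]]]'
python3 - <<'E'
from h import *;import cv2
s=sense();np.save("wp.npy",np.r_[s["eef_pos"],s["ee_rot"]])
cv2.imwrite("pics/p.png",np.hstack([cv2.resize(capture("wrist"),(400,300)),cv2.resize(capture("side")[150:285,180:325],(322,300))]))
E
```

```text
time_s: 5.85
eef_pos: [638.1, -80.2, 151.2]
ee_rot: [0.001, -0.053, 0.999, -0.0]
force: [1.0, -0.5, 0.8]
grip_width: -0.0
grip_force: 0.3
```

View pics/p.png

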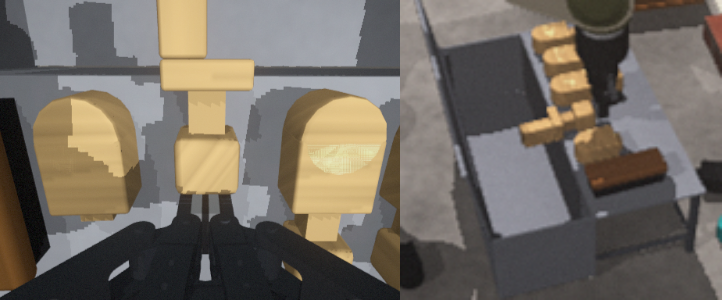

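The chipped tree slides straight, with its toe over the bin and its heel (~(207,165)) centred on the fingers. I'll carry on pushing.

```bash
python3 -m crank '[[[0.4,0,0,0,0,0,0],[0.4,0,0,0,0,0,0],[0.4,0,0,0,0,0,0],[0.4,0,0,0,0,0,0],[0.4,0,0,0,0,0,0],[0.4,0,0,0,0,0,0],[0.4,0,0,0,0,0,0],[0.2,0,0,0,0,0,0]]]'
python3 -m crank '[[[0,0,0,0,0,0,0],[0,0,0,0,0,0,0],[0,0,-0.5,0,0,0,0],[0,0,-1,0,0,0,0],[0,0,-1,0,0,0,0],[0,0,-1,0,0,0,0],[0,0,-1,0,0,0,0],[0,0,-1,0,0,0,0]]]'
python3 - <<'E'
from h import *;import cv2
s=sense();q=np.load("rack.npy");c,t=np.cos(q[2]),np.sin(q[2]);d=s["eef_pos"][:2]-q[:2];print(c*d[0]+t*d[1],c*d[1]-t*d[0],s["eef_pos"])
cv2.imwrite("pics/p2.png",np.hstack([cv2.resize(capture("wrist"),(400,300)),cv2.resize(capture("side")[150:285,180:325],(322,300))]))
E
```

```text
time_s: 6.75
eef_pos: [563.6, -88.3, 150.8]
ee_rot: [0.0, -0.053, 0.999, -0.0]
force: [-0.1, 0.9, 0.3]
grip_width: 0.001
grip_force: 0.0
time_s: 7.55
eef_pos: [563.7, -88.0, 289.9]
ee_rot: [0.001, -0.054, 0.999, -0.0]
force: [0.6, 0.3, -0.5]
grip_width: -0.002
grip_force: 0.0
-7.402899875163877 -33.567056957176426 [563.65434096 -87.98157464 289.92476597]
```

View pics/p2.png

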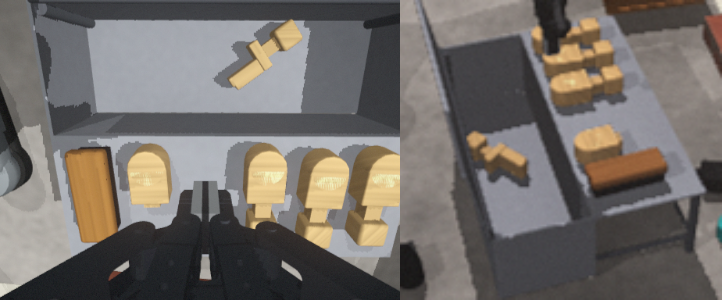

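The chipped tree lies flat in the bin (~(262,55)), and nothing else has shifted. Next is the short one.

```bash
python3 -m crank '[[[-0.88,-0.48,0,0,0,0,0],[-0.88,-0.48,0,0,0,0,0],[-0.88,-0.48,0,0,0,0,0],[-0.88,-0.48,0,0,0,0,0],[-0.88,-0.48,0,0,0,0,0],[0,0,0.6,0,0,0,0],[0,0,1,0,0,0,0],[0,0,0.9,0,0,0,0]]]'
python3 -m crank '[[[0,0,0.8,0,0,0,0],[0,0,0.7,0,0,0,0],[0,0,0.6,0,0,0,0],[0,0,0.5,0,0,0,0],[0,0,0.4,0,0,0,0],[0,0,0.1,0,0,0,0],[0,0,0,0,0,0,0],[0,0,0,0,0,0,0]]]'
python3 - <<'E'
from h import *
s=sense();q=np.load("rack.npy");c,t=np.cos(q[2]),np.sin(q[2]);d=s["eef_pos"][:2]-q[:2];print(c*d[0]+t*d[1],c*d[1]-t*d[0])
E
```

```text
time_s: 8.45
eef_pos: [679.3, -135.9, 223.8]
ee_rot: [-0.0, -0.054, 0.999, 0.0]
force: [-0.0, -0.8, -0.6]
grip_width: -0.001
grip_force: 0.0
time_s: 9.25
eef_pos: [679.6, -136.1, 148.6]
ee_rot: [0.001, -0.053, 0.999, -0.0]
force: [-0.2, 0.5, 0.3]
grip_width: 0.004
grip_force: 0.0
102.92611124049398 -93.41929179695008
```

```bash
python3 -m crank '[[[0.3,0,0,0,0,0,0],[0.3,0,0,0,0,0,0],[0.3,0,0,0,0,0,0],[0.3,0,0,0,0,0,0],[0.3,0,0,0,0,0,0],[0.3,0,0,0,0,0,0],[0.3,0,0,0,0,0,0],[0.3,0,0,0,0,0,0]]]'
python3 -m crank '[[[0.3,0,0,0,0,0,0],[0.3,0,0,0,0,0,0],[0.3,0,0,0,0,0,0],[0.3,0,0,0,0,0,0],[0.3,0,0,0,0,0,0],[0.3,0,0,0,0,0,0],[0.3,0,0,0,0,0,0],[0.2,0,0,0,0,0,0]]]'
python3 -m crank '[[[0,0,0,0,0,0,0],[0,0,0,0,0,0,0],[0,0,-1,0,0,0,0],[0,0,-1,0,0,0,0],[0,0,-1,0,0,0,0],[0,0,-1,0,0,0,0],[0,0,-1,0,0,0,0],[0,0,-1,0,0,0,0]]]'
python3 - <<'E'
from h import *;import cv2
s=sense();q=np.load("rack.npy");c,t=np.cos(q[2]),np.sin(q[2]);d=s["eef_pos"][:2]-q[:2];print(c*d[0]+t*d[1],c*d[1]-t*d[0],s["eef_pos"])
cv2.imwrite("pics/p3.png",np.hstack([cv2.resize(capture("wrist"),(400,300)),cv2.resize(capture("side")[140:285,170:325],(321,300))]))
E
```

```text
time_s: 10.05
eef_pos: [619.1, -142.5, 147.9]
ee_rot: [0.0, -0.053, 0.999, -0.0]
force: [1.3, 0.0, 1.8]
grip_width: 0.001
grip_force: 0.7
time_s: 10.85
eef_pos: [561.8, -148.6, 147.8]
ee_rot: [-0.0, -0.053, 0.999, 0.0]
force: [-0.2, 0.4, -0.2]
grip_width: -0.004
grip_force: 0.0
time_s: 11.65
eef_pos: [562.6, -148.4, 298.8]
ee_rot: [0.0, -0.054, 0.999, -0.0]
force: [0.1, 0.8, -0.7]
grip_width: 0.001
grip_force: 0.0
-14.727814730445846 -93.58757074544629 [ 562.57774824 -148.43781833  298.83742319]
```

View pics/p3.png

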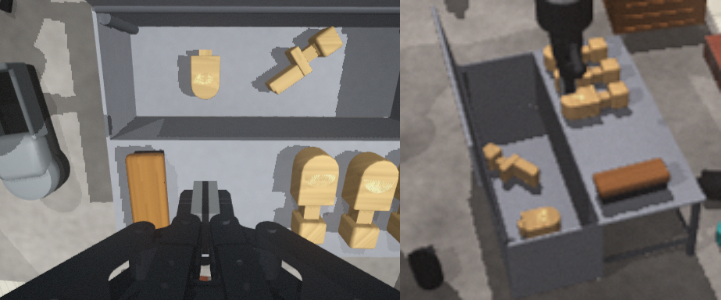

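Both broken trees lie flat in the bin ((205,75) and (305,60)), and the others are unmoved. Now to get behind the flap on the robot side, crossing above its edge.

```bash
python3 -m crank '[[[0,0.3,-1,0,0,0,0],[0,0.3,-1,0,0,0,0],[0,0.3,-0.6,0,0,0,0],[0,1,0,0,0,0,0],[0.5,1,0,0,0,0,0],[0.8,0.5,0,0,0,0,0],[0.9,0,0,0,0,0,0],[0.9,0,0,0,0,0,0]]]'
python3 -m crank '[[[0.9,0,0,0,0,0,0],[0.9,0,0,0,0,0,0],[0.9,0,0,0,0,0,0],[0.9,0,0,0,0,0,0],[0.9,0,0,0,0,0,0],[0.6,0,0,0,0,0,0],[0,0,0,0,0,0,0],[0,0,0,0,0,0,0]]]'
python3 - <<'E'
from h import *
s=sense();q=np.load("rack.npy");c,t=np.cos(q[2]),np.sin(q[2]);d=s["eef_pos"][:2]-q[:2];print(c*d[0]+t*d[1],c*d[1]-t*d[0],s["eef_pos"],s["joints"])
E
```

```text
time_s: 12.55
eef_pos: [475.5, -71.8, 361.9]
ee_rot: [-0.0, -0.054, 0.999, 0.0]
force: [-0.2, -0.4, -0.4]
grip_width: 0.002
grip_force: 0.0
time_s: 13.35
eef_pos: [349.9, -86.0, 362.5]
ee_rot: [0.0, -0.053, 0.999, 0.0]
force: [0.5, 0.5, 0.5]
grip_width: -0.001
grip_force: 0.0
-219.8208782767957 -9.480543022699866 [349.88431167 -85.99857693 362.5467009 ] [-5.69811369e-01 -1.32474740e-01  1.65182518e+00  1.65443086e-04
  1.62227692e+00 -2.24722659e+00]
```

```bash
python3 -m crank '[[[0,0,0.9,0,0,0,0],[0,0,0.9,0,0,0,0],[0,0,0.9,0,0,0,0],[0,0,0.9,0,0,0,0],[0,0,0.9,0,0,0,0],[-0.5,0,0,0,0,0,0],[-0.5,0,0,0,0,0,0],[-0.5,0,0,0,0,0,0]]]'
python3 -m crank '[[[-0.3,0,0,0,0,0,0],[-0.3,0,0,0,0,0,0],[-0.3,0,0,0,0,0,0],[-0.3,0,0,0,0,0,0],[-0.3,0,0,0,0,0,0],[-0.3,0,0,0,0,0,0],[-0.3,0,0,0,0,0,0],[-0.3,0,0,0,0,0,0]]]'
python3 - <<'E'
from h import *;import cv2
s=sense();q=np.load("rack.npy");c,t=np.cos(q[2]),np.sin(q[2]);d=s["eef_pos"][:2]-q[:2];print(c*d[0]+t*d[1],c*d[1]-t*d[0],s["eef_pos"])
cv2.imwrite("pics/p4.png",np.hstack([cv2.resize(capture("scene")[100:255,165:320],(400,400)),cv2.resize(capture("side")[130:285,170:325],(400,400))]))
E
```

```text
time_s: 14.15
eef_pos: [388.9, -82.0, 251.3]
ee_rot: [0.001, -0.054, 0.999, -0.0]
force: [0.3, -0.4, -0.0]
grip_width: 0.001
grip_force: 0.0
time_s: 14.95
eef_pos: [446.7, -75.3, 249.8]
ee_rot: [-0.001, -0.053, 0.999, 0.0]
force: [-3.5, -0.2, -0.9]
grip_width: -0.002
grip_force: 1.7
-122.38450272282992 -8.877413397075372 [446.73553151 -75.31905158 249.82213602]
```

View pics/p4.png

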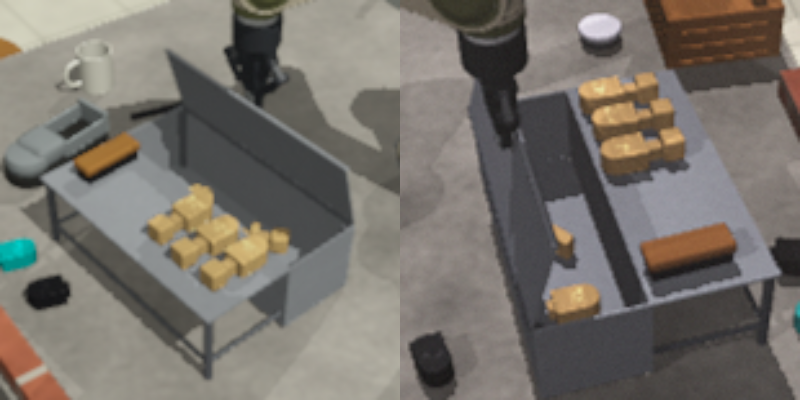

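The flap now leans inward with the fingers on its outer face (side view ~(505,140)). I'll continue the arc.

```bash
python3 -m crank '[[[-0.29,0,0.15,0,0,0,0],[-0.29,0,0.15,0,0,0,0],[-0.29,0,0.15,0,0,0,0],[-0.29,0,0.15,0,0,0,0],[-0.25,0,0.21,0,0,0,0],[-0.25,0,0.21,0,0,0,0],[-0.25,0,0.21,0,0,0,0],[-0.25,0,0.21,0,0,0,0]]]'
python3 -m crank '[[[-0.18,0,0.28,0,0,0,0],[-0.18,0,0.28,0,0,0,0],[-0.18,0,0.28,0,0,0,0],[-0.18,0,0.28,0,0,0,0],[-0.13,0,0.42,0,0,0,0],[-0.13,0,0.42,0,0,0,0],[-0.05,0,0.36,0,0,0,0],[-0.05,0,0.36,0,0,0,0]]]'
python3 -m crank '[[[0,0,0.1,0,0,0,0],[0,0,0.06,0,0,0,0],[0,0,0.06,0,0,0,0],[0,0,0.04,0,0,0,0],[0,0,0,0,0,0,0],[0,0,0,0,0,0,0],[0,0,0,0,0,0,0],[0,0,0,0,0,0,0]]]'
```

```text
time_s: 15.85
eef_pos: [500.2, -69.7, 213.4]
ee_rot: [-0.001, -0.053, 0.999, 0.0]
force: [-3.9, 0.2, -0.7]
grip_width: 0.001
grip_force: 1.1
time_s: 16.65
eef_pos: [527.0, -66.9, 146.4]
ee_rot: [-0.0, -0.053, 0.999, 0.0]
force: [-1.5, -0.0, 1.8]
grip_width: -0.002
grip_force: 0.8
time_s: 17.45
eef_pos: [527.0, -66.8, 144.8]
ee_rot: [0.001, -0.054, 0.999, -0.001]
force: [-15.5, 4.6, 39.0]
grip_width: 0.0
grip_force: 19.6
```

```bash
python3 -m crank '[[[0,0,-0.5,0,0,0,0],[0,0,-0.8,0,0,0,0],[0,0,-1,0,0,0,0],[0,0,-1,0,0,0,0],[0,0,-1,0,0,0,0],[0,0,-1,0,0,0,0],[0,0,-1,0,0,0,0],[0,0,0,0,0,0,0]]]'
python3 - <<'E'
from h import *;import cv2
cv2.imwrite("pics/p5.png",np.hstack([cv2.resize(capture("scene")[100:255,165:320],(400,400)),cv2.resize(capture("side")[130:285,170:325],(400,400))]))
E
```

```text
time_s: 18.25
eef_pos: [527.8, -67.2, 301.0]
ee_rot: [0.002, -0.053, 0.999, -0.001]
force: [0.3, 1.4, 0.8]
grip_width: 0.004
grip_force: 0.0
```

View pics/p5.png

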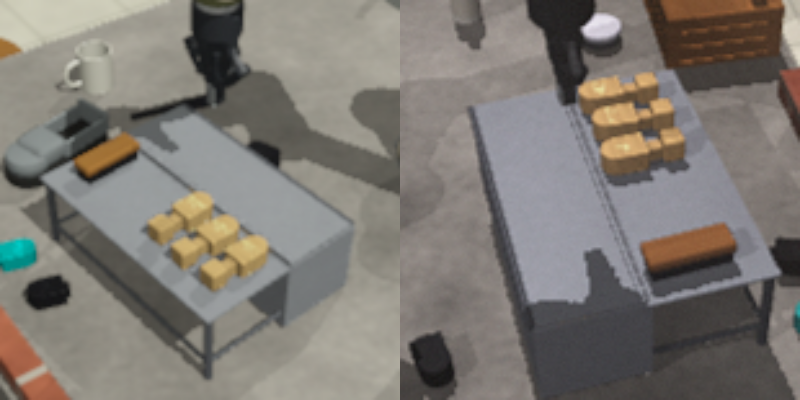

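The flap lies level over the bin, its free edge at the deck edge (side view ~(610,200)). The whole trees and brush are in place, and the robot is clear.

```bash
python3 -c "
from rig import *
print(finish_job())"
```

```text
the job is handed in; nothing more can be done
None
```

Both broken trees are in the bin and the flap is shut over it; the three whole trees and the brush look unmoved in the last pictures. I handed the job in at about 18 s of the 64 s allowed, and no verdict came back.

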